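# Settle the shaker's drive drum heavy side down on the roller stand

## Task

Check the balance of the shaker's drive drum, the one with the dark weights screwed to its end faces: take it from its rest, lower its shaft onto the four rollers of the balancing stand with the drum midway between them, and let go. Let it turn by itself until it has come to rest with its heavy side down, and leave the plain grooved pulley alone.

Things in the scene. Friction and masses are not known exactly. Their poses are not given: they have to be found in the camera images.
- drum: drive drum, loose: smooth light-metal cylinder, 60 mm diameter, 36 mm long, on a steel shaft 12 mm thick, 140 mm long. Dark segment-shaped weights, 8 mm thick, on one side of both end faces make that side heavy. 0.6 kg. Origin: drum centre on the shaft axis, 50 mm up at the start. x along the shaft (level), -z to the heavy side. Grip the 60 mm rim from above, one finger each side of the shaft
- rest_a: the low grey rest, fixed, on which the drum lies at the start, heavy side turned sideways: base plate 64 mm along x (the shaft's line) by 60 mm, 6 mm high, and two rubber rails along x under the drum, their tops 24 mm above the table, within 21 mm of the shaft's line. Origin: centre of its underside on the table
- pulley: plain belt pulley with two V grooves and no weights, 60 mm diameter, 36 mm long, on a 12 x 140 mm shaft, loose on a second rest like the drum's; stays there. Origin: its centre on the shaft axis, 50 mm up; x along the shaft
- stand_rest (a point): place of the drum's centre on the fixed balancing stand, 62 mm above the table; x along the shaft's line, z up. At 46 mm to each side along x is a pair of free-turning rollers (30 mm diameter, 10 mm wide, 34 mm apart across x, tops 3 mm above this point); the shaft lies in their dip, either way round. 82 mm free between the pairs; base 8 mm high. The drum swings 2 s and may rest 8 degrees off

How it is judged (in metres and radians):
At the end, for the whole second after the job is handed in: The drum's centre is within 15 mm of its place on the stand, its shaft within 10 degrees of the stand's line, its heavy side within 17 degrees of straight down, and it is at rest (under 0.5 rad/s and 30 mm/s) (distance between drum and stand_rest below 0.015 m and angle between the x axis of drum and the x axis of stand_rest, either way round below 0.17 rad and angle between drum's own z axis and vertical below 0.3 rad and angular speed of drum below 0.5 rad/s and linear speed of drum below 0.03 m/s); the robot touches nothing.
It fails at once if the drum is dropped (falls freely faster than 0.6 m/s, about 18 mm) (contact force between drum and anything else below 0.01 N and linear speed of drum above 0.6 m/s).
It fails at once if the grooved pulley is moved more than 20 mm (distance of pulley from where it was at the start of the episode above 0.02 m).
It also fails if it takes over 42 s, if anything falls off the work surface, if the arm or the gripper's body presses on something with over 40 N, if the wrist force passes 120 N, or if a joint passes its speed limit or range.

## Robot

A 6-joint arm with a two-finger parallel gripper is mounted at the origin on a cart in front of the work surface, level with it; the furniture and walls round the work are solid. World frame = base frame: x ahead of the robot, y to its left, z up, the work surface at z = 0. Lengths are in mm, angles in degrees, forces in N, time in s.
With the tool pointing down it reaches from about 300 to 850 mm from the base axis. Payload 4.2 kg.
Tool frame: the origin (TCP) lies on the centre line of the jaws, within the pads' length; the fingertips stand 14 mm ahead of it and the grasp point (between the pads) lies 5 mm behind it; z points along the fingers, y is the line along which they close (so a half turn about z gives the same grasp; the last joint's range is limited). The gripper opens to 91 mm and grips with 3 to 60 N. Pads are 32 mm wide; open, the fingers measure 118 mm over their backs; the gripper's body (76 mm by 178 mm) begins 60 mm behind the grasp point.
Start: joints at [75.974, 18.312, 89.639, -0, 72.044, -1.146], TCP at [128.175, 560.547, 227.976] pointing down, gripper open.
Joint ranges: [-177.97, 177.97], [-48.28, 115.42], [12.27, 149.76], [-77.06, 257.06], [2.81, 150.46], [-146.56, 146.56]. Speed limits (degrees/s): [147.25, 147.25, 180, 180, 180, 180].

## Interface

Orientations are given as [roll, pitch, yaw] about the fixed x, y, z axes, in that order (R = Rz(yaw) Ry(pitch) Rx(roll)).
In Python, from workcell import env gives the robot as it stands.
- The arm moves only by the tool arm_command, never from a script. Its argument "motion" is a list of rows, each an object with "offset": the shift along the tool's x, y, z in m, a list of three; "spin": the turn about the tool's z in rad. In form: [{"offset": [tx, ty, tz], "spin": spin}, ...]. A call has 1 to 5 rows; each row shifts and turns the commanded pose from where the row before left it, along the tool's axes as they then stand; what a row does not reach is not made up. A row lasts 1/8 s, in which the tool goes at most 62.5 mm and 10.7 degrees, less where a joint would pass 70% of its speed; a pose out of reach is approached as far as the arm can. A call with a gripper value outside its range is refused whole. "jaw" is the finger opening in m, from 0 to 0.0912, set as the call begins (left out, the last holds). The fingers move at their own pace and stop on an object; "newtons" is the grip in N (left out, the last holds). Time passes only in rows, so rows that do not move let the fingers close. It gives the time, the measured TCP pose, the force, the opening and the grip force at its end, in the units of the state.
- env.state(): the state, without advancing time (a new reading comes with each control period).
- env.grab_frame(name): name is "side" or "top" or "wrist"; returns (picture, depth): 480x640x3 uint8, blue, green, red; 480x640 float32, mm along the optical axis (not along the pixel's ray), 0 where there is no reading.
- env.camera_model(name): a dict with "fx", "fy", "cx", "cy" (pixels), "k1" (the pictures are not rectified: a ray, as slopes to the right and down, at radius r is drawn at 1 + k1 r^2 times it, then the intrinsics apply), "eye" and "rotation" of the camera in the world; the wrist camera has in their place "hand_eye" (4x4, takes a point from camera to tool coordinates, whose origin is the TCP and whose axes are the flange's). Camera axes: x right, y down, z forward; pixel columns grow to the right and rows downward; lengths in mm; the calibration is good to about 2 mm. A picture is of the moment at which its call begins: read the wrist's pose just before it. camera_model takes no time and is no camera call.
- env.job_done(): hands the job in; it is judged then, once.
Trained networks look in the newest picture that a camera, given by its name, has taken for a name from the list of things; names that differ only in an ending like _2 or _b are one class to them, and where a whole thing is asked for, a point or a joint stands for the part that bears it (a point fixed in the world has none). Each returns a list of dicts, best first, with "score" (0 to 1); they miss things now and then, are a little off and sometimes report something else, mostly with a low value. They report only what shows in the picture. A call takes as long as a camera call.
- env.boxes_of(camera, target): "bbox" ([left, top, right, bottom] in pixels, round what is visible of it).
- env.pinpoint(camera, target): "location" ([column, row] in pixels: a listed point, or the origin of a listed thing).
The state is a dict: "time_s": time; "qpos": joint angles; "qvel": joint speeds; "effort": joint torques, N m; "ee_pos": TCP position; "ee_rot": TCP orientation; "force": force on the tool from outside, world axes, zero at the start; "torque": the same for the moment, N m; "gripper_width": finger opening in mm; "gripper_force": force on a finger pad.
Only numpy, scipy, OpenCV 4.12 (cv2) and the standard library are available. Lean on these libraries where they do the work, as an engineer would, in place of code of your own. Each camera call takes 0.05 s, during which the arm holds its last target. There are 200 camera calls.

## Working session

There is one attempt and no reset: what is moved stays moved. The work goes in short steps, Python scripts to look and compute and a tool call to move; the robot and the scene stay as the last step left them, time stands still between calls to the robot, and variables do not carry over. Pictures are saved under pics/ and viewed, at most 10 in all, crops included, and the job is handed in when it is done.

Besides the shell and the picture viewer there is one more tool, called after "Call:" as name([rows], argument=value, ...), one row to a line, values as JSON. arm_command: Moves the arm, as the interface text tells. Its arguments: {"type":"object","properties":{"motion":{"type":"array"},"jaw":{"type":"number"},"newtons":{"type":"number"}},"required":["motion"]}

```bash
mkdir -p pics; cat > h.py <<'E'
import numpy as np, cv2
from workcell import env
from scipy.spatial.transform import Rotation as R
def pose():
    s=env.state(); return np.array(s["ee_pos"]),R.from_euler('xyz',s["ee_rot"],degrees=True).as_matrix()
def world(cam,uv,d,P=None):
    m=env.camera_model(cam); u=np.atleast_2d(np.array(uv,float)); d=np.atleast_1d(d)
    p=np.c_[(u[:,0]-m['cx'])/m['fx'],(u[:,1]-m['cy'])/m['fy']]; q=p.copy()
    for _ in range(10): q=p/(1+m['k1']*(q**2).sum(1,keepdims=True))
    c=np.c_[q,np.ones(len(q))]*d[:,None]
    if cam=='wrist':
        T=np.array(m['hand_eye']); t=c@T[:3,:3].T+T[:3,3]; return t@P[1].T+P[0]
    return c@np.array(m['rotation']).T+np.array(m['eye'])
def atz(cam,uv,z,P=None):
    a=world(cam,uv,100.,P); b=world(cam,uv,200.,P)
    t=(z-a[:,2])/(b[:,2]-a[:,2]); return a+(b-a)*t[:,None]
E
python3 - <<'E'
from h import *
print(env.state())
for c in ("top","side"):
    im,d=env.grab_frame(c); cv2.imwrite(f"pics/{c}0.png",im); np.save(f"pics/{c}0.npy",d)
    m=env.camera_model(c); print(c,m['eye'],m['rotation'])
    for t in ("drum","pulley","rest_a","stand_rest"):
        for r in env.pinpoint(c,t)[:3]:
            z={'drum':50,'pulley':50,'rest_a':0,'stand_rest':62}[t]
            print(c,t,round(r['score'],2),np.round(r['location']),atz(c,r['location'],z).round(1))
E
```

```text
{'time_s': 0.0, 'qpos': array([ 7.59752472e+01,  1.83521427e+01,  8.97066298e+01, -4.68037334e-04,
        7.20413280e+01, -1.14678378e+00]), 'qvel': array([-0.09556923,  0.02253855,  0.03181656, -0.07794682,  0.0172964 ,
       -0.03191894]), 'effort': array([ 1.32083307e-03, -4.12450862e+01, -2.31977373e+01,  7.27516576e-02,
        4.54723800e-02, -1.26751538e-04]), 'ee_pos': array([128.04990413, 560.08000158, 227.1136931 ]), 'ee_rot': array([-1.79899911e+02, -1.55849917e-03,  1.67122174e+02]), 'force': array([-0.26561381,  0.0025836 ,  0.37907076]), 'torque': array([ 0.0285508 , -0.0207245 , -0.02687948]), 'gripper_force': 0.0, 'gripper_width': 90.79214034416573}
top [ 386.3329891  -20.8662837 1008.0370837] [-173.43910818    0.60390293  -90.77939629]Traceback (most recent call last):
  File "<stdin>", line 9, in <module>
  File "h.py", line 16, in atz
    t=(z-a[:,2])/(b[:,2]-a[:,2]); return a+(b-a)*t[:,None]
         ~^^^^^
IndexError: too many indices for array: array is 1-dimensional, but 2 were indexed
```

```bash
sed -i "s/return c@np.array(m\['rotation'\]).T/return c@R.from_euler('xyz',m['rotation'],degrees=True).as_matrix().T/" h.py
python3 - <<'E'
from h import *
ims=[]
for c in ("top","side"):
    im,d=env.grab_frame(c); cv2.imwrite(f"pics/{c}0.png",im); np.save(f"pics/{c}0.npy",d)
    for t in ("drum","pulley","rest_a","stand_rest"):
        for r in env.pinpoint(c,t)[:3]:
            z={'drum':50,'pulley':50,'rest_a':0,'stand_rest':62}[t]
            print(c,t,round(r['score'],2),np.round(r['location']),atz(c,r['location'],z).round(1))
print(np.array(env.camera_model('wrist')['hand_eye']).round(2))
E
```

```text
top drum 0.88 [318. 250.] [[475.3  -9.5  50. ]]
top pulley 0.61 [198. 238.] [[497.9 185.9  50. ]]
top rest_a 0.7 [323. 254.] [[474.5 -16.2  -0. ]]
top stand_rest 0.61 [462. 251.] [[ 470.6 -239.3   62. ]]
side drum 0.75 [308. 273.] [[475.2 -10.1  50. ]]
side pulley 0.9 [252. 356.] [[496.4 188.4  50. ]]
side rest_a 0.84 [310. 294.] [[471.8 -16.    0. ]]
side stand_rest 0.76 [346. 192.] [[ 471.1 -258.3   62. ]]
[[-0.0000e+00 -9.6000e-01 -2.7000e-01  7.5760e+01]
 [ 1.0000e+00  0.0000e+00 -0.0000e+00 -6.0000e-02]
 [ 0.0000e+00 -2.7000e-01  9.6000e-01 -1.5631e+02]
 [ 0.0000e+00  0.0000e+00  0.0000e+00  1.0000e+00]]
```

View pics/top0.png

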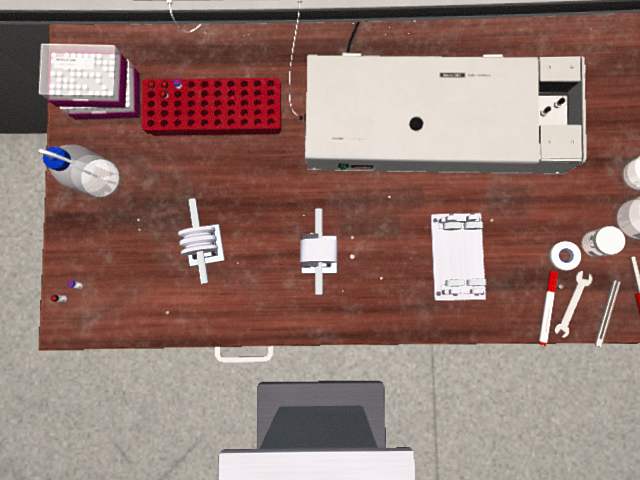

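View pics/side0.png

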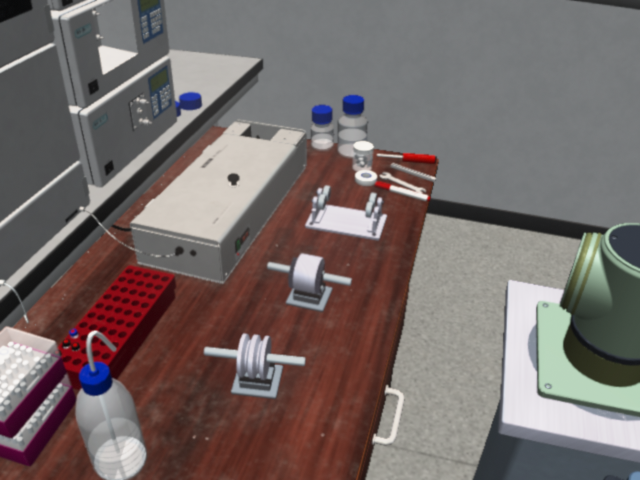

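Call:
arm_command([
  {"offset": [0, 0, 0], "spin": -0.112},
  {"offset": [0, 0, 0], "spin": -0.112},
  {"offset": [-0.029, -0.0475, 0], "spin": 0},
  {"offset": [-0.029, -0.0475, 0], "spin": 0},
  {"offset": [-0.029, -0.0475, 0], "spin": 0},
])

```text
time_s: 1.23
ee_pos: [215.7, 416.6, 228.0]
ee_rot: [180.0, 0.0, -180.0]
force: [0.9, 0.1, 1.6]
gripper_width: 91.5
gripper_force: 0.0
```

Call:
arm_command([
  {"offset": [-0.029, -0.0475, 0], "spin": 0},
  {"offset": [-0.029, -0.0475, 0], "spin": 0},
  {"offset": [-0.029, -0.0475, 0], "spin": 0},
  {"offset": [-0.029, -0.0475, 0], "spin": 0},
  {"offset": [-0.029, -0.0475, 0], "spin": 0},
])

```text
time_s: 1.85
ee_pos: [360.6, 178.8, 228.3]
ee_rot: [180.0, 0.1, 180.0]
force: [0.3, 0.3, 0.2]
gripper_width: 91.0
gripper_force: 0.0
```

Call:
arm_command([
  {"offset": [-0.029, -0.0475, 0], "spin": 0},
  {"offset": [-0.029, -0.0475, 0], "spin": 0},
  {"offset": [-0.029, -0.0475, 0], "spin": 0},
  {"offset": [-0.029, -0.0475, 0], "spin": 0},
  {"offset": [0, 0, 0], "spin": 0},
])

```text
time_s: 2.48
ee_pos: [477.3, -12.5, 227.8]
ee_rot: [-180.0, 0.0, 179.7]
force: [-1.0, 0.5, -0.0]
gripper_width: 91.2
gripper_force: 0.0
```

```bash
cat > w.py <<'E'
from h import *
import sys
P=pose(); im,d=env.grab_frame('wrist'); n=sys.argv[1]; cv2.imwrite(f"pics/{n}.png",im)
v,u=np.nonzero(d>0); W=world('wrist',np.c_[u,v],d[v,u],P); np.savez(f"pics/{n}.npz",W=W,u=u,v=v)
print(P[0].round(1))
for t,z in (("drum",50),("stand_rest",62)):
    for r in env.pinpoint('wrist',t)[:2]: print(t,round(r['score'],2),np.round(r['location']),atz('wrist',r['location'],z,P).round(1))
E
python3 w.py w1; python3 - <<'E'
import numpy as np
f=np.load('pics/w1.npz');W=f['W']
m=(abs(W[:,0]-475)<90)&(abs(W[:,1]+10)<45)
W=W[m]; 
for x in range(390,565,6):
    s=W[abs(W[:,0]-x)<3]; s=s[s[:,2]>42]
    if len(s): t=s[s[:,2]>s[:,2].max()-3]; print(x,len(s),s.min(0).round(1)[1:],s.max(0).round(1)[1:],np.median(t[:,1]).round(1))
E
```

```text
[477.3 -12.5 227.8]
drum 0.87 [325. 212.] [[473.7 -11.   50. ]]
stand_rest 0.75 [ 56. 210.] [[ 467.4 -245.4   62. ]]
402 12 [-13.2  51.3] [-4.1 55.8] -8.7
408 85 [-13.3  50.4] [-3.3 56.9] -9.1
414 85 [-13.3  50.7] [-4.1 57.7] -8.7
420 94 [-13.4  51. ] [-4.1 56.3] -8.3
426 89 [-14.2  49.9] [-4.1 56.5] -8.8
432 91 [-14.3  49.9] [-4.1 56.5] -9.2
438 92 [-14.3  49. ] [ 35.  308.9] 34.9
444 9236 [-55.   43.7] [ 35.  313.1] -16.1
450 36930 [-55.   42.2] [ 35. 341.] -18.9
456 9944 [-55.   42.1] [ 35.  339.2] -42.9
462 1144 [-37.6  56. ] [ 35.  334.3] 32.1
468 966 [-37.9  54.2] [ 33.7 264.7] 32.9
474 788 [-38.1  53.7] [ 33.8 269.2] 33.8
480 822 [-38.3  50.9] [ 35.  270.4] 33.7
486 832 [-38.6  48.9] [ 35.  270.1] 33.8
492 580 [-38.6  52.6] [ 34.9 270.5] 33.6
498 200 [-14.8  51.7] [18.3 79.6] -5.5
504 44 [-14.8  50.4] [-9.4 56.1] -11.2
510 79 [-14.8  50.6] [-4.  56.4] -9.4
516 80 [-14.9  50.6] [-4.  56.8] -9.5
522 82 [-14.9  50.1] [-3.9 57.4] -8.6
528 82 [-15.  49.] [-4.  56.8] -9.5
534 76 [-15.   50.6] [-3.9 56.6] -9.5
540 82 [-15.1  50.3] [-4.  56.6] -9.5
546 9 [-15.1  49.7] [-5.8 55.7] -9.1
```

View pics/w1.png

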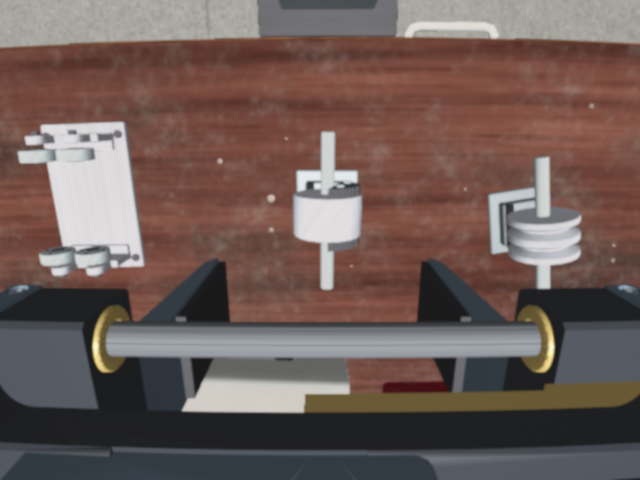

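Call:
arm_command([
  {"offset": [0.002, 0.0, 0.04], "spin": 0},
  {"offset": [0, 0, 0.04], "spin": 0},
  {"offset": [0, 0, 0.038], "spin": 0},
  {"offset": [0, 0, 0], "spin": 0},
  {"offset": [0, 0, 0], "spin": 0},
])

```text
time_s: 3.25
ee_pos: [474.5, -9.0, 111.3]
ee_rot: [180.0, 0.1, -180.0]
force: [0.5, 0.3, 0.5]
gripper_width: 91.2
gripper_force: 0.0
```

```bash
python3 w.py w2; python3 - <<'E'
from h import *
for i in range(2): print(pose()[0].round(1),env.state()['ee_rot'].round(2))
f=np.load('pics/w2.npz');W=f['W'];W=W[(abs(W[:,1]+10)<40)&(W[:,2]<90)]
for x in range(390,500,6):
    s=W[abs(W[:,0]-x)<3]; s=s[s[:,2]>47]
    if len(s): t=s[s[:,2]>s[:,2].max()-3]; print(x,len(s),s.min(0).round(1)[1:],s.max(0).round(1)[1:],np.median(t[:,1]).round(1))
E
```

```text
[474.5  -9.  111.3]
drum 0.78 [324. 262.] [[475.6  -8.5  50. ]]
[474.8  -9.5 111.6] [-180.      0.2   179.98]
[474.8  -9.5 111.6] [-180.      0.2   179.98]
402 9 [-13.   47.1] [-6.9 49.5] -10.3
408 247 [-14.1  49.9] [-3.1 57.2] -8.6
414 221 [-14.1  49.7] [-3.1 57. ] -8.6
420 218 [-14.2  50. ] [-3.6 56.9] -8.6
426 217 [-14.2  50.7] [-3.6 57. ] -8.6
432 224 [-14.2  50.2] [-2.9 56.6] -8.6
438 222 [-14.3  49.5] [-2.9 56.6] -8.6
444 242 [-14.3  50.4] [ 4.2 69.8] 1.2
450 973 [-14.3  47. ] [19.  78.8] -4.5
456 1569 [-38.9  47.1] [20.  80.7] -8.1
462 1074 [-37.6  56.9] [19.3 81.2] -9.1
468 1066 [-38.1  54.4] [19.4 80.9] -8.9
474 1031 [-38.5  52.5] [19.1 80.8] -9.1
480 1012 [-39.1  49.4] [19.4 81.2] -9.6
486 996 [-38.1  55.4] [18.9 80.8] -9.1
492 589 [-38.1  55.5] [19.1 80.4] -8.6
498 405 [-9.1 53.4] [18.1 78.9] -5.3
```

Call:
arm_command([
  {"offset": [0, 0, 0.022], "spin": 0},
  {"offset": [0, 0, 0.022], "spin": 0},
  {"offset": [0, 0, 0.022], "spin": 0},
  {"offset": [0, 0, 0], "spin": 0},
])

```text
time_s: 3.9
ee_pos: [473.3, -9.7, 43.7]
ee_rot: [180.0, -0.1, 179.9]
force: [-0.4, 0.6, -0.3]
gripper_width: 91.2
gripper_force: 0.0
```

Call:
arm_command([
  {"offset": [0, 0, 0], "spin": 0},
  {"offset": [0, 0, 0], "spin": 0},
  {"offset": [0, 0, 0], "spin": 0},
  {"offset": [0, 0, 0], "spin": 0},
  {"offset": [0, 0, 0], "spin": 0},
], jaw=0.05, newtons=30)

```text
time_s: 4.53
ee_pos: [474.0, -9.2, 44.5]
ee_rot: [179.9, 0.1, 179.9]
force: [-0.8, 3.7, 6.0]
gripper_width: 59.4
gripper_force: 30.0
```

Call:
arm_command([
  {"offset": [0, 0, -0.01], "spin": 0},
  {"offset": [0, 0, -0.03], "spin": 0},
  {"offset": [0, 0, -0.04], "spin": 0},
  {"offset": [0, 0, -0.04], "spin": 0},
  {"offset": [0, 0, 0], "spin": 0},
])

```text
time_s: 5.15
ee_pos: [475.3, -10.2, 166.1]
ee_rot: [-180.0, 0.4, 180.0]
force: [0.4, -0.6, -6.3]
gripper_width: 59.4
gripper_force: 30.0
```

Call:
arm_command([
  {"offset": [0, -0.04, 0], "spin": 0},
  {"offset": [0, -0.04, 0], "spin": 0},
  {"offset": [0, -0.03, 0], "spin": 0},
  {"offset": [0, 0, 0], "spin": 0},
  {"offset": [0, 0, 0], "spin": 0},
])

```text
time_s: 5.78
ee_pos: [472.4, -119.3, 162.1]
ee_rot: [179.9, -0.2, 179.9]
force: [-0.5, -0.5, -5.3]
gripper_width: 59.7
gripper_force: 30.0
```

```bash
python3 w.py w3; python3 - <<'E'
from h import *
for n in('w1','w3'):
    f=np.load(f'pics/{n}.npz');W=f['W']
    W=W[(abs(W[:,1]+245)<70)&(abs(W[:,0]-470)<100)]
    b=W[(W[:,2]>4)&(W[:,2]<12)]; print(n,'base',len(b),cv2.minAreaRect(b[:,:2].astype(np.float32)))
    s=W[(W[:,2]>58)&(W[:,2]<69)]
    for sg in(-1,1):
        for q in (-1,1):
            t=s[((s[:,0]-470)*sg>0)&((s[:,1]+247)*q>0)]; print(sg,q,len(t),t.min(0).round(1),t.max(0).round(1),np.median(t,0).round(1))
E
```

```text
[ 472.4 -119.3  162.1]
drum 0.82 [323. 313.] [[ 532.2 -119.2   50. ]]
stand_rest 0.59 [143. 233.] [[ 465.7 -243.8   62. ]]
w1 base 8652 ((466.3978576660156, -243.7594757080078), (146.23724365234375, 86.08333587646484), 0.228788360953331)
-1 -1 338 [ 404.7 -273.    58. ] [ 425.8 -247.6   65.5] [ 420.4 -257.2   62.4]
-1 1 314 [ 404.8 -239.1   58. ] [ 425.5 -213.6   66.3] [ 420.2 -224.4   62.7]
1 -1 276 [ 507.4 -272.1   58. ] [ 523.  -247.9   65.5] [ 511.8 -257.    62.5]
1 1 316 [ 506.9 -238.4   58. ] [ 526.9 -212.4   65.3] [ 511.9 -223.8   62.4]
w3 base 12101 ((463.42840576171875, -244.19239807128906), (140.26193237304688, 85.21907806396484), 0.5746105313301086)
-1 -1 516 [ 403.9 -273.3   58. ] [ 425.5 -248.5   65.6] [ 420.5 -258.9   62.6]
-1 1 560 [ 403.7 -239.3   58.1] [ 425.8 -214.6   65.4] [ 420.  -225.2   62.3]
1 -1 32 [ 506.8 -270.6   58. ] [ 508.4 -248.8   60.2] [ 507.6 -258.1   59. ]
1 1 72 [ 507.  -238.3   58.1] [ 516.2 -214.    60.8] [ 507.6 -220.6   59.2]
```

View pics/w3.png

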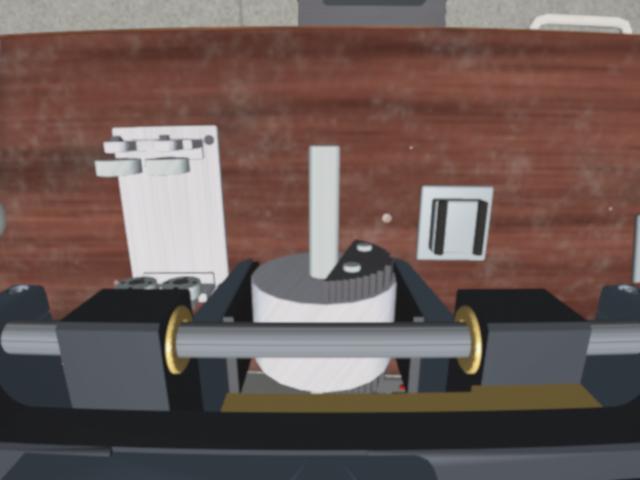

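Call:
arm_command([
  {"offset": [0.004, -0.04, 0], "spin": 0},
  {"offset": [0.004, -0.044, 0], "spin": 0},
  {"offset": [0, -0.04, 0], "spin": 0},
  {"offset": [0, 0, 0], "spin": 0},
  {"offset": [0, 0, 0], "spin": 0},
])

```text
time_s: 6.55
ee_pos: [465.3, -242.8, 163.5]
ee_rot: [179.9, -0.1, 180.0]
force: [0.2, -0.4, -6.4]
gripper_width: 59.5
gripper_force: 30.0
```

Call:
arm_command([
  {"offset": [0, 0, 0.03], "spin": 0},
  {"offset": [0, 0, 0.03], "spin": 0},
  {"offset": [0, 0, 0.02], "spin": 0},
  {"offset": [0, 0, 0], "spin": 0},
  {"offset": [0, 0, 0], "spin": 0},
])

```text
time_s: 7.18
ee_pos: [466.3, -243.3, 84.8]
ee_rot: [-180.0, 0.1, -180.0]
force: [1.2, 0.2, -5.5]
gripper_width: 59.4
gripper_force: 30.0
```

```bash
python3 w.py w4; python3 - <<'E'
from h import *
f=np.load(f'pics/w4.npz');W=f['W']
W=W[(abs(W[:,1]+245)<50)&(W[:,0]<445)]
s=W[(W[:,2]>76)&(W[:,2]<100)]
for x in range(390,446,6):
    t=s[abs(s[:,0]-x)<3]
    if len(t): print(x,len(t),t.min(0).round(1)[1:],t.max(0).round(1)[1:])
s=W[(W[:,2]>50)&(W[:,2]<70)]
for q in (-1,1):
    t=s[(s[:,1]+244)*q>0]; print(q,len(t),t.min(0).round(1),t.max(0).round(1))
E
```

```text
[ 466.3 -243.3   84.8]
drum 0.71 [323. 315.] [[ 488.7 -243.7   50. ]]
396 173 [-248.8   89.7] [-237.8   96.8]
402 477 [-248.8   89.7] [-237.7   97.3]
408 455 [-248.5   90.7] [-237.6   97. ]
414 443 [-248.5   90.3] [-237.6   97.1]
420 444 [-248.6   91. ] [-237.5   96.9]
426 427 [-248.6   90.4] [-237.5   97.1]
432 432 [-248.7   90.8] [-237.4   97.4]
438 1065 [-248.7   76. ] [-215.6   99.9]
444 431 [-248.8   76.7] [-215.6   99.5]
-1 1910 [ 399.9 -276.    50. ] [ 425.7 -250.    65.8]
1 1778 [ 399.8 -236.5   50. ] [ 441.2 -213.    69.9]
```

View pics/w4.png

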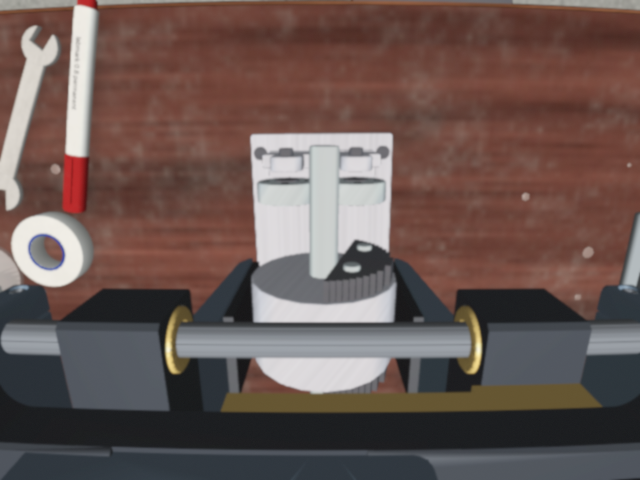

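Call:
arm_command([
  {"offset": [0, 0, 0.015], "spin": 0},
  {"offset": [0, 0, 0.01], "spin": 0},
  {"offset": [0, 0, 0], "spin": 0},
  {"offset": [0, 0, 0], "spin": 0},
])

```text
time_s: 7.82
ee_pos: [465.4, -243.6, 58.7]
ee_rot: [180.0, -0.0, 179.9]
force: [0.7, 0.2, -5.8]
gripper_width: 59.9
gripper_force: 30.0
```

Call:
arm_command([
  {"offset": [0, 0, 0.0015], "spin": 0},
  {"offset": [0, 0, 0], "spin": 0},
  {"offset": [0, 0, 0], "spin": 0},
])

```text
time_s: 8.2
ee_pos: [465.6, -243.8, 57.5]
ee_rot: [-180.0, 0.0, 180.0]
force: [0.0, 0.8, -6.5]
gripper_width: 59.4
gripper_force: 30.0
```

Call:
arm_command([
  {"offset": [0, 0, 0.0015], "spin": 0},
  {"offset": [0, 0, 0], "spin": 0},
  {"offset": [0, 0, 0], "spin": 0},
])

```text
time_s: 8.57
ee_pos: [465.7, -243.9, 56.6]
ee_rot: [-180.0, 0.0, -180.0]
force: [-2.6, -0.0, 3.1]
gripper_width: 59.9
gripper_force: 30.0
```

Call:
arm_command([
  {"offset": [0, 0, 0], "spin": 0},
  {"offset": [0, 0, 0], "spin": 0},
  {"offset": [0, 0, 0], "spin": 0},
  {"offset": [0, 0, 0], "spin": 0},
  {"offset": [0, 0, 0], "spin": 0},
], jaw=0.0912)

```text
time_s: 9.2
ee_pos: [465.6, -243.7, 55.9]
ee_rot: [180.0, 0.0, 179.9]
force: [1.2, 0.5, -0.7]
gripper_width: 91.5
gripper_force: 0.0
```

```bash
python3 w.py w5; python3 -c "
from h import *
print(env.state()['gripper_width'],env.state()['force'])"
```

```text
[ 465.6 -243.7   55.9]
drum 0.62 [322. 311.] [[ 471.  -244.5   50. ]]
91.5210504372948 [ 0.3990081  -0.03259025  0.00816867]
```

View pics/w5.png

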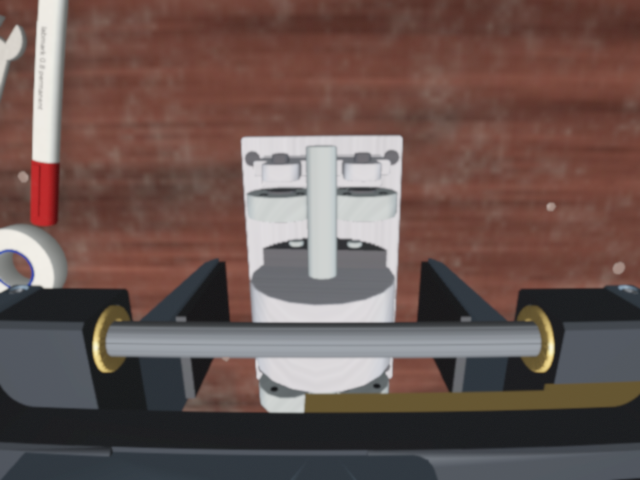

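The drum's shaft lies in the rollers, and the heavy side has already swung below the shaft (weight at about 325,250). I'll lift clear and let it settle.

Call:
arm_command([
  {"offset": [0, 0, -0.01], "spin": 0},
  {"offset": [0, 0, -0.03], "spin": 0},
  {"offset": [0, 0, -0.04], "spin": 0},
  {"offset": [0, 0, -0.04], "spin": 0},
  {"offset": [0, 0, -0.03], "spin": 0},
])

```text
time_s: 9.98
ee_pos: [465.9, -243.9, 208.6]
ee_rot: [-179.9, 0.1, 180.0]
force: [0.7, -0.6, -0.4]
gripper_width: 90.9
gripper_force: 0.0
```

Call:
arm_command([
  {"offset": [-0.005, 0, 0], "spin": 0},
  {"offset": [0, 0, 0], "spin": 0},
  {"offset": [0, 0, 0], "spin": 0},
  {"offset": [0, 0, 0], "spin": 0},
  {"offset": [0, 0, 0], "spin": 0},
])

```text
time_s: 10.6
ee_pos: [470.3, -243.6, 205.3]
ee_rot: [180.0, -0.1, 180.0]
force: [-0.2, -0.4, 0.6]
gripper_width: 91.0
gripper_force: 0.0
```

Call:
arm_command([
  {"offset": [0, 0, 0], "spin": 0},
  {"offset": [0, 0, 0], "spin": 0},
  {"offset": [0, 0, 0], "spin": 0},
  {"offset": [0, 0, 0], "spin": 0},
  {"offset": [0, 0, 0], "spin": 0},
])

```text
time_s: 11.22
ee_pos: [470.5, -243.7, 205.9]
ee_rot: [180.0, -0.0, 180.0]
force: [0.7, -0.3, 0.4]
gripper_width: 91.3
gripper_force: 0.0
```

Call:
arm_command([
  {"offset": [0, 0, 0], "spin": 0},
  {"offset": [0, 0, 0], "spin": 0},
  {"offset": [0, 0, 0], "spin": 0},
  {"offset": [0, 0, 0], "spin": 0},
  {"offset": [0, 0, 0], "spin": 0},
])

```text
time_s: 11.85
ee_pos: [470.5, -243.7, 205.9]
ee_rot: [180.0, -0.0, 180.0]
force: [0.7, 0.1, -0.3]
gripper_width: 91.4
gripper_force: 0.0
```

Call:
arm_command([
  {"offset": [0, 0, 0], "spin": 0},
  {"offset": [0, 0, 0], "spin": 0},
  {"offset": [0, 0, 0], "spin": 0},
  {"offset": [0, 0, 0], "spin": 0},
  {"offset": [0, 0, 0], "spin": 0},
])

```text
time_s: 12.48
ee_pos: [470.5, -243.7, 205.9]
ee_rot: [180.0, -0.0, 180.0]
force: [-0.6, 0.6, -0.6]
gripper_width: 91.3
gripper_force: 0.0
```

Call:
arm_command([
  {"offset": [0, 0, 0], "spin": 0},
  {"offset": [0, 0, 0], "spin": 0},
  {"offset": [0, 0, 0], "spin": 0},
  {"offset": [0, 0, 0], "spin": 0},
  {"offset": [0, 0, 0], "spin": 0},
])

```text
time_s: 13.1
ee_pos: [470.5, -243.7, 205.9]
ee_rot: [180.0, 0.0, 180.0]
force: [0.5, -0.1, 0.2]
gripper_width: 91.5
gripper_force: 0.0
```

```bash
python3 w.py w6; python3 - <<'E'
from h import *
f=np.load(f'pics/w6.npz');W=f['W']
s=W[(abs(W[:,1]+243)<9)&(W[:,2]>58)&(W[:,2]<75)]
for x in range(390,546,10):
    t=s[abs(s[:,0]-x)<3]
    if len(t): print(x,len(t),t.min(0).round(1)[1:],t.max(0).round(1)[1:])
print(s.min(0),s.max(0))
r=W[(abs(W[:,1]+243)<40)&(W[:,2]>85)&(W[:,2]<96)]; print(r.min(0),r.max(0))
a=cv2.imread('pics/w6.png')[100:340,180:480]; a=cv2.resize(a,None,fx=2,fy=2)
cv2.imwrite('pics/w6c.png',a)
E
```

```text
[ 470.5 -243.7  205.9]
drum 0.86 [324. 220.] [[ 468.5 -242.7   50. ]]
400 120 [-249.9   60.3] [-239.3   68.4]
410 128 [-249.9   61.2] [-239.3   69. ]
420 182 [-251.6   58.8] [-234.7   68.1]
430 117 [-249.3   61.9] [-238.5   67.9]
440 116 [-249.3   61.9] [-238.4   68.2]
450 86 [-251.7   58.5] [-234.   75.]
490 25 [-248.8   63.3] [-238.3   68.4]
500 97 [-248.8   62.4] [-238.2   68.3]
510 148 [-251.4   58.2] [-234.   68.]
520 104 [-251.5   59.4] [-237.3   68.3]
530 89 [-249.    60.4] [-237.2   68.6]
[ 396.90568693 -251.99642085   58.04029044] [ 612.38309951 -234.00724162   74.97169167]
[ 447.70466714 -282.96726723   85.00441952] [ 620.6510093  -203.37739109   95.98685697]
```

View pics/w6c.png

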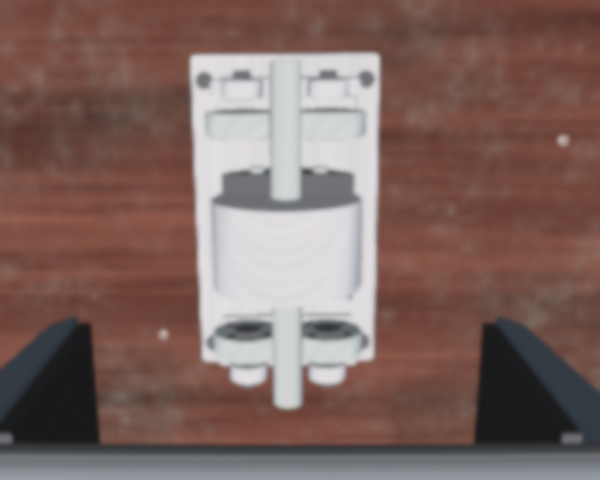

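The shaft lies in all four rollers with its axis at z = 62. The drum is midway, and the weight is symmetric below it (screws at 258 and 320, about the shaft at 288). I'll wait a little longer and compare frames to be sure it has stopped.

Call:
arm_command([
  {"offset": [0, 0, 0], "spin": 0},
  {"offset": [0, 0, 0], "spin": 0},
  {"offset": [0, 0, 0], "spin": 0},
  {"offset": [0, 0, 0], "spin": 0},
  {"offset": [0, 0, 0], "spin": 0},
])

```text
time_s: 13.88
ee_pos: [470.5, -243.7, 205.9]
ee_rot: [180.0, 0.0, 180.0]
force: [-0.4, -0.4, -0.0]
gripper_width: 91.4
gripper_force: 0.0
```

Call:
arm_command([
  {"offset": [0, 0, 0], "spin": 0},
  {"offset": [0, 0, 0], "spin": 0},
  {"offset": [0, 0, 0], "spin": 0},
  {"offset": [0, 0, 0], "spin": 0},
  {"offset": [0, 0, 0], "spin": 0},
])

```text
time_s: 14.5
ee_pos: [470.5, -243.7, 205.9]
ee_rot: [180.0, 0.0, 180.0]
force: [-0.2, 0.3, 1.0]
gripper_width: 91.4
gripper_force: 0.0
```

Call:
arm_command([
  {"offset": [0, 0, 0], "spin": 0},
  {"offset": [0, 0, 0], "spin": 0},
  {"offset": [0, 0, 0], "spin": 0},
  {"offset": [0, 0, 0], "spin": 0},
  {"offset": [0, 0, 0], "spin": 0},
])

```text
time_s: 15.12
ee_pos: [470.5, -243.7, 205.9]
ee_rot: [180.0, -0.0, 180.0]
force: [0.9, -0.2, 0.1]
gripper_width: 91.0
gripper_force: 0.0
```

```bash
python3 - <<'E'
from h import *
a=cv2.imread('pics/w6.png'); fr=[a]
for i in range(3): fr.append(env.grab_frame('wrist')[0])
for p,q in zip(fr,fr[1:]):
    D=cv2.absdiff(p,q)[175:210,280:370]; print(D.mean().round(2),D.max())
if max(cv2.absdiff(p,fr[-1])[175:210,280:370].mean() for p in fr)<4: print(env.job_done())
E
```

```text
0.21 2
0.2 2
0.2 2
the job is handed in; nothing more can be done
None
```

The drum is at rest on the balancing stand, midway between the rollers with its heavy side down; the gripper is clear, the pulley was left alone, and the job was handed in at about 15 s.

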